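Complete a vial rack and hold it up level

ROBOT

A 7-joint arm with a two-finger parallel gripper is mounted at the origin on the work surface. World frame = base frame: x ahead of the robot, y to its left, z up, the work surface at z = 0. Lengths are in mm, angles in degrees, forces in N, time in s.
With the tool pointing down it reaches from about 400 to 875 mm from the base axis. Payload 19.3 kg.
Tool frame: the origin (TCP) lies on the centre line of the jaws, within the pads' length; the fingertips stand 11 mm ahead of it and the grasp point (between the pads) lies 8 mm behind it; z points along the fingers, y is the line along which they close (so a half turn about z gives the same grasp; the last joint's range is limited). The gripper opens to 85 mm and grips with 20 to 120 N. Pads are 22 mm wide; open, the fingers measure 114 mm over their backs; the gripper's body (76 mm by 85 mm) begins 54 mm behind the grasp point. The pads swing forward as they close: fully open they stand 13 mm farther back than shut.
Start: joints at [-68.136, 29.874, -2.08, 91.645, 1.215, 58.505, -6.463], TCP at [272.883, 562.272, 242.291] pointing down, gripper open.
Joint ranges: [-166.77, 166.77], [-17.47, 122.26], [-85.68, 81.53], [9.62, 139.38], [-72.42, 252.41], [9.2, 110.78], [-144.41, 144.41]. Speed limits (degrees/s): [108.29, 108.29, 136.94, 136.94, 172.46, 172.46, 172.46].

INTERFACE

Orientations are given as a 3x3 rotation matrix whose columns are the frame's x, y, z axes.
In Python, from rig import bot gives the robot as it stands. The module is installed in compiled form; this text tells all that it offers.
- The arm moves only by the shell command python3 -m crank 'ROWS' [FORCE]. ROWS is JSON, a list that holds one entry, the list of rows, each a list of 7 numbers: the turn, a rotation vector about the world's x, y, z in units of 0.12 rad (1.0 is 0.12 rad), then the shift along the world's x, y, z in units of 40 mm (1.0 is 40 mm), then the closure, from 0 (fully open) to 1 (shut). A call has 1 to 5 rows; each row shifts and turns the commanded pose from where the row before left it; what a row does not reach is not made up. A row lasts 1/8 s, in which the tool goes at most 62.5 mm and 10.7 degrees, less where a joint would pass 70% of its speed; a pose out of reach is approached as far as the arm can. A call with a number of a shift or a turn outside -1 to 1 is refused whole. A call with a gripper value outside its range is refused whole. The fingers move at their own pace and stop on an object; FORCE is the grip in N (left out, the last holds). Time passes only in rows, so rows that do not move let the fingers close. It gives the time, the measured TCP pose, the force, the opening and the grip force at its end, in the units of the state.
- bot.get_state(): the state, without advancing time (a new reading comes with each control period).
- bot.capture(name): name is "scene" or "side" or "wrist"; returns a dict with "image" (480x640x3 uint8, blue, green, red), "intrinsics" (3x3 intrinsics, pixels), "R" (3x3) and "t" (3): a world point X has camera coordinates R X + t. Camera axes: x right, y down, z forward; pixel columns grow to the right and rows downward; lengths in mm; the calibration is good to about 2 mm. The wrist camera is an equidistant fisheye: a pixel r from the principal point sees the ray r / f radians off the axis. A picture is of the moment at which its call begins. There is no depth.
- bot.job_done(): hands the job in; it is judged then, once.
Trained networks look in the newest picture that a camera, given by its name, has taken for a name from the list of things; names that differ only in an ending like _2 or _b are one class to them, and where a whole thing is asked for, a point or a joint stands for the part that bears it (a point fixed in the world has none). Each returns a list of dicts, best first, with "confidence" (0 to 1); they miss things now and then, are a little off and sometimes report something else, mostly with a low value. They report only what shows in the picture. A call takes as long as a camera call. They do not tell look-alikes from the thing itself.
- bot.boxes_of(thing, camera): "centre" ([x, y, z] in mm, in world coordinates, good to about 4 mm: the middle of the surface that is visible of it).
- bot.landmark_of(thing, camera): "centre" ([x, y, z] in mm, in world coordinates, good to about 4 mm: a listed point, or the origin of a listed thing).
The state is a dict: "t": time; "qpos": joint angles; "joint_vel": joint speeds; "tau": joint torques, N m; "tool_pos": TCP position; "orientation": TCP orientation; "force": force on the tool from outside, world axes, zero at the start; "torque": the same for the moment, N m; "finger_gap": finger opening in mm; "grip_force": force on a finger pad.
Only numpy, scipy, OpenCV 4.12 (cv2) and the standard library are available. Lean on these libraries where they do the work, as an engineer would, in place of code of your own. Each camera call takes 0.05 s, during which the arm holds its last target. There are 200 camera calls.

TASK

Take the red-capped vial from the compartment tray and, keeping it upright, lower it (do not drop it) into the empty socket of the green rack standing on the blue notebook. Then, lift the rack with both vials by its handle, at least 10 cm clear of the notebook, keep it level and steady there for three seconds, and finish while still holding it in the air. Never tip the rack, and leave the other two vials in the tray, the amber bottle and the glass jar where they stand.

Things in the scene. Friction and masses are not known exactly. Their poses are not given: they have to be found in the camera images.
- rack: Loose green plastic two-vial rack with a carrying handle, about 0.2 kg empty, standing free on the notebook. 164 mm long (its x) and 56 mm wide (its y). Origin: centre of its underside, z up. A 5 mm base plate, and above it, from 28 to 34 mm, a deck with two round 30 mm holes at x = +60 mm (empty at the start) and x = -60 mm (holds the black-capped vial). It may be turned any way about the vertical.
- rack_handle: The rack's handle, fixed to the rack, with the same origin and axes: a straight green grip bar 60 mm long along the rack's x, 14 mm thick (y), 20 mm high, from 82 to 102 mm above the rack's underside, centred on the rack, on two 8 mm square posts at x = +/-24 mm. The vials standing in the rack reach 75 mm above its underside.
- handle_mid (a point): Centre of the handle's grip bar, 92 mm above the rack's underside; the axes are the rack's. The loaded rack balances about here.
- socket_empty (a point): The socket to fill: centre of the base plate's upper face (5 mm above the rack's underside) under the empty hole. A seated vial's origin lies here; the sides of the hole leave it about 3 mm of play all round.
- socket_full (a point): The same point of the other socket, in which the black-capped vial stands.
- vial_red: The vial to load: amber glass with a paper band and a red screw cap, 70 mm tall, body 24 mm in diameter, cap 25 mm in diameter over the top 16 mm; about 45 g. Origin: centre of its underside, z up. Stands upright and loose in one of the three compartments of the tray (any of them).
- vial_black: The same vial with a black cap, already standing in the rack's other socket.
- vial_blue: Bystander: the same vial with a blue cap, in another compartment of the tray.
- vial_white: Bystander: the same vial with a white cap, in another compartment of the tray.
- tray: Fixed grey open tray, 70 mm (its x) by 208 mm (its y), walls 30 mm high and 4 mm thick, floor 4 mm thick, divided into three compartments in a row along y, 68 mm apart. The vials stand on its floor and stick out well over its walls. Origin: centre of its underside.
- notebook: Fixed thick blue notebook lying on the bench, 206 by 264 mm; its top is 25 mm above the bench. Origin: centre of its underside.
- bottle: Bystander: amber glass bottle with a black cap, 64 mm in diameter, 140 mm tall, loose. Origin: centre of its underside.
- jar: Bystander: open rectangular glass jar, 55 by 90 mm, 85 mm tall, loose. Origin: centre of its underside.
Not all that is in view belongs to the job. Of the things like the rack, leave any that is brown; of the rest the larger one is meant.

How it is judged:
By the outcome, as a careful person would: the job done as asked, in the order asked, and still so for the second after the job is handed in, while the arm keeps its last pose, push and grip.
It also fails if it takes over 61 s, if anything falls off the work surface, if the arm or the gripper's body presses on something with over 40 N, if the wrist force passes 120 N, or if a joint passes its speed limit or range.

## Working session

There is one attempt and no reset: what is moved stays moved. The work goes in short steps, Python scripts to look and compute and a shell command to move; the robot and the scene stay as the last step left them, time stands still between calls to the robot, and variables do not carry over. Pictures are saved under pics/ and viewed, at most 10 in all, crops included, and the job is handed in when it is done.

```bash
mkdir -p pics; python3 - <<'E'
from rig import bot
import cv2,numpy as np
for c in ("scene","side"):
    r=bot.capture(c); cv2.imwrite(f"pics/{c}0.png",r["image"])
    for th in ["rack","handle_mid","socket_empty","socket_full","vial_red","vial_black","vial_blue","vial_white","tray","notebook","bottle","jar"]:
        print(c,th,[(np.round(d["centre"]).tolist(),round(d["confidence"],2)) for d in bot.landmark_of(th,c)][:4])
s=bot.get_state();print(s["t"],s["tool_pos"],np.round(s["orientation"],3),s["finger_gap"])
E
```

```text
scene rack [([819.0, -188.0, -3.0], 0.94), ([349.0, -174.0, -2.0], 0.69), ([572.0, -192.0, 22.0], 0.62)]
scene handle_mid [([574.0, -194.0, 119.0], 0.65), ([815.0, -179.0, 91.0], 0.55), ([348.0, -174.0, 63.0], 0.43)]
scene socket_empty [([522.0, -230.0, 26.0], 0.88), ([812.0, -245.0, 7.0], 0.73), ([315.0, -197.0, 2.0], 0.67)]
scene socket_full [([820.0, -126.0, 2.0], 0.63), ([386.0, -153.0, 3.0], 0.62), ([621.0, -161.0, 31.0], 0.61)]
scene vial_red [([566.0, 255.0, 5.0], 0.69)]
scene vial_black [([621.0, -160.0, 31.0], 0.6)]
scene vial_blue [([551.0, 320.0, 10.0], 0.74)]
scene vial_white [([573.0, 188.0, 3.0], 0.73), ([578.0, -210.0, -3.0], 0.61)]
scene tray [([561.0, 256.0, 4.0], 0.62)]
scene notebook [([578.0, -209.0, 1.0], 0.66)]
scene bottle [([810.0, 50.0, 4.0], 0.71)]
scene jar [([572.0, -473.0, -1.0], 0.79), ([521.0, -227.0, 30.0], 0.44), ([560.0, 257.0, 3.0], 0.4), ([568.0, -195.0, 23.0], 0.23)]
side rack [([814.0, -185.0, 4.0], 0.95), ([348.0, -177.0, 2.0], 0.77), ([572.0, -194.0, 25.0], 0.6)]
side handle_mid [([816.0, -182.0, 88.0], 0.79), ([347.0, -176.0, 64.0], 0.65), ([573.0, -191.0, 120.0], 0.6), ([577.0, 189.0, 3.0], 0.25)]
side socket_empty [([524.0, -233.0, 27.0], 0.94), ([812.0, -247.0, 8.0], 0.74), ([317.0, -200.0, 2.0], 0.62)]
side socket_full [([825.0, -122.0, 6.0], 0.68)]
side vial_red [([570.0, 253.0, 5.0], 0.56)]
side vial_black [([622.0, -159.0, 30.0], 0.63)]
side vial_blue [([544.0, 320.0, 0.0], 0.66)]
side vial_white [([626.0, -161.0, 29.0], 0.31)]
side tray [([558.0, 255.0, 1.0], 0.7), ([573.0, -469.0, -0.0], 0.64)]
side notebook [([575.0, -214.0, 2.0], 0.82), ([520.0, -230.0, 30.0], 0.63), ([574.0, -188.0, 120.0], 0.16)]
side bottle [([812.0, 42.0, -3.0], 0.83)]
side jar [([574.0, -468.0, 0.0], 0.89)]
1.3 [272.8976222  562.27853661 242.30024344] [[-0.9    0.437  0.   ]
 [ 0.437  0.9    0.   ]
 [ 0.     0.    -1.   ]] 85.58841585006218
```

View pics/scene0.png

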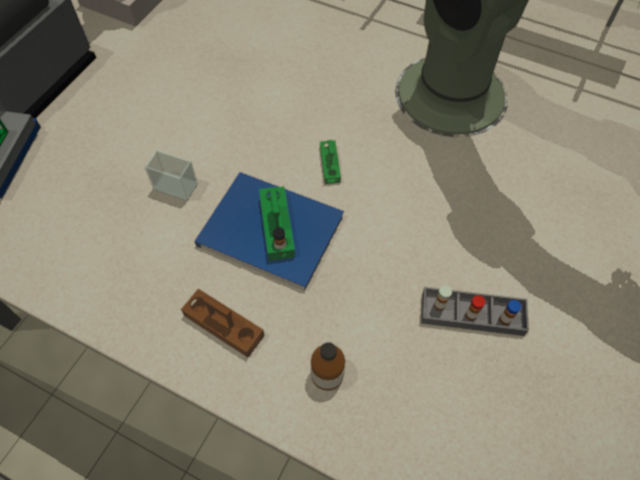

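View pics/side0.png

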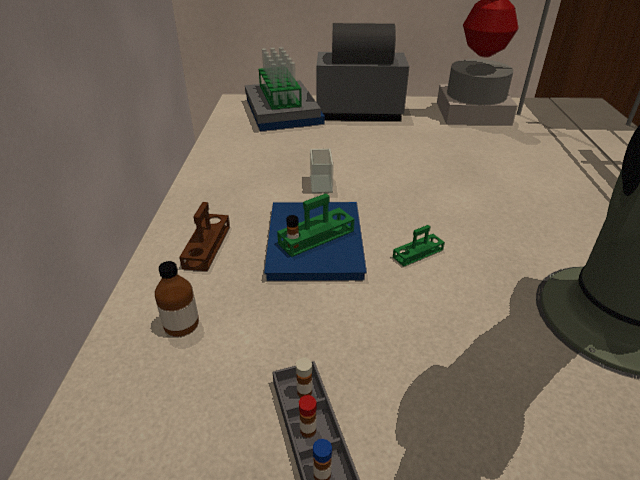

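The scene view shows the target green rack on the notebook (col 277, row 222), with the black-capped vial at its near end (279, 240). The small green and brown look-alikes are at (330, 162) and (222, 322). The red vial is in the middle compartment of the tray (477, 307), and the side view agrees. I'll move above the red vial with the jaws closing across the tray.

```bash
python3 -m crank '[[[0,0,-0.76,0.74,-0.77,0,0],[0,0,-0.76,0.74,-0.77,0,0],[0,0,-0.76,0.74,-0.77,0,0],[0,0,-0.76,0.74,-0.77,0,0],[0,0,-0.76,0.74,-0.77,0,0]]]' 40
python3 -m crank '[[[0,0,-0.76,0.74,-0.77,0,0],[0,0,-0.76,0.74,-0.77,0,0],[0,0,-0.76,0.74,-0.77,0,0],[0,0,-0.76,0.74,-0.77,0,0],[0,0,-0.76,0.74,-0.77,0,0]]]'
python3 -m crank '[[[0,0,0,0,0,-0.8,0],[0,0,0,0,0,0,0],[0,0,0,0,0,0,0]]]'
cat > look.py <<'E'
from rig import bot
import cv2,numpy as np,sys
def look(things,cams,name=None):
    for c in cams:
        r=bot.capture(c)
        if name: cv2.imwrite(f"pics/{name}_{c}.png",r["image"])
        for th in things:
            print(c,th,[(np.round(d["centre"],1).tolist(),round(d["confidence"],2)) for d in bot.landmark_of(th,c)][:3])
    s=bot.get_state();y=s["orientation"]
    print(round(s["t"],2),np.round(s["tool_pos"],1),"yaw",np.degrees(np.arctan2(y[1][1],y[0][1])),"z",np.round(np.array(y)[:,2],3),"gap",s["finger_gap"],s["grip_force"],"F",np.round(s["force"],1))
E
python3 -c "
from look import *
look(['vial_red','vial_white','vial_blue','tray'],['wrist','scene','side'],'above')"
```

```text
t: 1.92
tool_pos: [421.8, 407.2, 242.5]
orientation: [[-0.613, 0.79, 0.0], [0.79, 0.613, 0.0], [0.0, 0.0, -1.0]]
force: [0.3, 0.8, -0.1]
finger_gap: 85.6
grip_force: 0.0
t: 2.55
tool_pos: [569.7, 253.3, 242.4]
orientation: [[-0.203, 0.979, 0.0], [0.979, 0.203, 0.0], [0.0, 0.0, -1.0]]
force: [0.0, 0.7, 0.5]
finger_gap: 85.3
grip_force: 0.0
t: 2.92
tool_pos: [568.9, 254.9, 211.2]
orientation: [[-0.206, 0.978, 0.0], [0.978, 0.206, 0.0], [0.0, 0.0, -1.0]]
force: [-0.1, 0.5, 0.1]
finger_gap: 85.0
grip_force: 0.0
wrist vial_red [([571.0, 252.5, 6.9], 0.57)]
wrist vial_white [([576.8, 189.6, 2.8], 0.75)]
wrist vial_blue [([548.3, 314.9, 2.4], 0.67), ([563.1, 252.0, 1.2], 0.45)]
wrist tray [([561.1, 252.7, -0.5], 0.62)]
scene vial_red [([566.8, 255.8, 4.3], 0.66)]
scene vial_white [([574.8, 188.4, 3.5], 0.83)]
scene vial_blue [([551.5, 321.0, 7.4], 0.88)]
scene tray [([560.6, 253.5, 4.0], 0.9), ([575.0, 187.0, 2.4], 0.59)]
side vial_red [([569.4, 249.3, 5.8], 0.93)]
side vial_white [([575.7, 190.1, 6.5], 0.92)]
side vial_blue [([544.5, 316.3, 1.7], 0.96)]
side tray [([558.1, 256.2, 1.3], 0.88)]
3.67 [568.9 254.2 210.3] yaw 11.853501445163642 z [-0. -0. -1.] gap 85.64817768714941 0.0 F [0.3 0.2 0.6]
```

View pics/above_wrist.png

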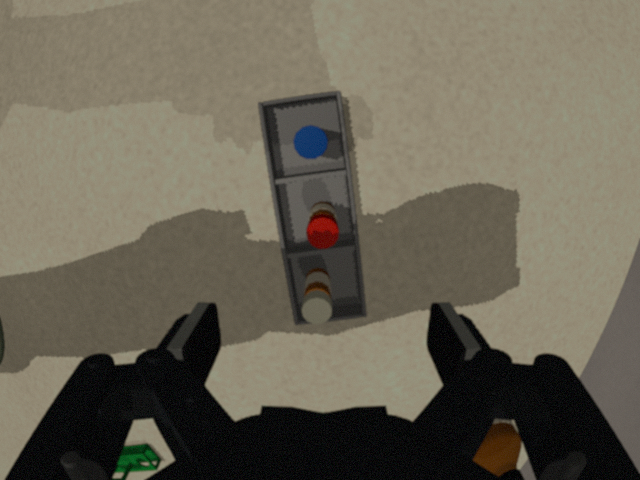

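The wrist view shows the red cap in the middle compartment at (322, 232), with blue at (310, 142) and white at (317, 305). I'll refine the cap and rack positions by pixel rays.

```bash
cat >> look.py <<'E'
def ray(r,u,v,fish):
    K=np.array(r["intrinsics"]);R=np.array(r["R"]);t=np.array(r["t"])
    x=(u-K[0,2])/K[0,0];y=(v-K[1,2])/K[1,1]
    if fish:
        th=np.hypot(x,y);s=np.sin(th)/max(th,1e-9);d=np.array([x*s,y*s,np.cos(th)])
    else: d=np.array([x,y,1.])
    return -R.T@t,R.T@d
def hit(r,u,v,z,fish):
    c,d=ray(r,u,v,fish);return np.round((c+d*(z-c[2])/d[2])[:2],1)
def blobs(r,kind,n=2,amin=15):
    h=cv2.cvtColor(r["image"],cv2.COLOR_BGR2HSV)
    if kind=="red": m=((h[...,0]<6)|(h[...,0]>174))&(h[...,1]>200)&(h[...,2]>100)
    if kind=="green": m=(abs(h[...,0].astype(int)-62)<15)&(h[...,1]>120)&(h[...,2]>40)
    k,l,st,ce=cv2.connectedComponentsWithStats(m.astype(np.uint8))
    return [(ce[i],st[i].tolist()) for i in np.argsort(-st[1:,4])[:n]+1 if st[i,4]>=amin]
E
python3 -c "
from look import *
for c in ['wrist','scene','side']:
    r=bot.capture(c)
    for ce,st in blobs(r,'red',3): print(c,ce,st,[hit(r,*ce,z,c=='wrist').tolist() for z in (66,70,74)])
"
```

```text
wrist [322.80963855 225.92771084] [308, 217, 31, 18, 415] [[566.8, 256.0], [566.6, 257.0], [566.4, 258.0]]
scene [478.40206186 301.46391753] [473, 297, 12, 11, 97] [[565.0, 255.0], [567.2, 254.7], [569.4, 254.5]]
side [500.27350427  17.15750916] [481, 0, 37, 32, 819] [[-359.9, -2193.2], [-353.7, -2173.7], [-347.5, -2154.2]]
side [307.15976331 403.50887574] [299, 396, 17, 15, 169] [[570.0, 251.1], [569.8, 253.8], [569.6, 256.5]]
```

```bash
python3 -m crank '[[[0,0,0,-0.03,0,-0.8,0],[0,0,0,0,0,-0.8,0],[0,0,0,0,0,-0.8,0],[0,0,0,0,0,-0.8,0.2],[0,0,0,0,0,-0.7,0.4]]]' 30
python3 -m crank '[[[0,0,0,0,0,0,0.5],[0,0,0,0,0,0,0.7],[0,0,0,0,0,0,1],[0,0,0,0,0,0,1],[0,0,0,0,0,0,1]]]'
python3 -m crank '[[[0,0,0,0,0,0,1],[0,0,0,0,0,0,1],[0,0,0,0,0,0,1],[0,0,0,0,0,0,1]]]'
```

```text
t: 4.45
tool_pos: [567.5, 254.2, 53.1]
orientation: [[-0.206, 0.979, -0.0], [0.979, 0.206, -0.0], [-0.0, -0.0, -1.0]]
force: [0.2, 0.3, 0.2]
finger_gap: 52.2
grip_force: 0.0
t: 5.08
tool_pos: [568.3, 254.6, 55.5]
orientation: [[-0.206, 0.979, 0.001], [0.979, 0.206, 0.001], [0.001, 0.002, -1.0]]
force: [-1.5, -0.6, 7.9]
finger_gap: 24.4
grip_force: 30.0
t: 5.58
tool_pos: [568.3, 254.6, 55.5]
orientation: [[-0.206, 0.979, 0.002], [0.979, 0.206, 0.001], [0.001, 0.002, -1.0]]
force: [-0.4, -0.4, 8.9]
finger_gap: 23.9
grip_force: 30.0
```

```bash
python3 -m crank '[[[0,0,0,0,0,0.4,1],[0,0,0,0,0,0.9,1],[0,0,0,0,0,0.9,1],[0,0,0,0,0,0.9,1],[0,0,0,0,0,0.9,1]]]'
python3 -m crank '[[[0,0,-0.64,-0.07,-0.8,0,1],[0,0,-0.64,-0.07,-0.8,0,1],[0,0,-0.64,-0.07,-0.8,0,1],[0,0,-0.64,-0.07,-0.8,0,1],[0,0,-0.64,-0.07,-0.8,0,1]]]'
python3 -m crank '[[[0,0,-0.64,-0.07,-0.8,0,1],[0,0,-0.64,-0.07,-0.8,0,1],[0,0,-0.64,-0.07,-0.8,0,1],[0,0,-0.64,-0.07,-0.8,0,1],[0,0,-0.64,-0.07,-0.8,0,1]]]'
python3 -m crank '[[[0,0,-0.64,-0.07,-0.8,0,1],[0,0,-0.64,-0.07,-0.8,0,1],[0,0,-0.64,-0.07,-0.6,0,1],[0,0,-0.64,-0.07,-0.2,0,1],[0,0,-0.64,-0.07,-0.1,0,1]]]'
python3 -m crank '[[[0,0,0,0,0,0,1],[0,0,0,0,0,0,1]]]'
python3 -c "
from look import *
look(['rack','handle_mid','socket_empty','socket_full','vial_black','vial_red'],['wrist','scene','side'],'rack')
im=[cv2.imread(f'pics/rack_{c}.png') for c in ('wrist','side')]
a=im[0]; b=cv2.resize(im[1][130:310,210:450],(640,480),interpolation=cv2.INTER_CUBIC)
cv2.imwrite('pics/r_side_crop.png',b)
"
```

```text
t: 6.2
tool_pos: [567.6, 254.2, 216.8]
orientation: [[-0.205, 0.979, 0.001], [0.979, 0.205, 0.001], [0.0, 0.001, -1.0]]
force: [0.2, -0.8, -0.8]
finger_gap: 23.8
grip_force: 29.6
t: 6.82
tool_pos: [553.5, 92.3, 214.5]
orientation: [[0.181, 0.984, 0.0], [0.984, -0.181, 0.0], [0.0, 0.0, -1.0]]
force: [0.5, -0.0, -0.4]
finger_gap: 23.9
grip_force: 29.6
t: 7.45
tool_pos: [539.2, -67.8, 214.3]
orientation: [[0.536, 0.844, -0.0], [0.844, -0.536, -0.0], [-0.0, -0.0, -1.0]]
force: [-0.5, 0.3, -1.1]
finger_gap: 23.8
grip_force: 29.6
t: 8.07
tool_pos: [525.3, -166.9, 214.2]
orientation: [[0.814, 0.581, -0.0], [0.581, -0.814, 0.0], [-0.0, -0.0, -1.0]]
force: [0.9, -0.0, -0.9]
finger_gap: 23.9
grip_force: 29.6
t: 8.32
tool_pos: [525.8, -165.6, 214.2]
orientation: [[0.81, 0.587, -0.0], [0.587, -0.81, 0.0], [0.0, -0.0, -1.0]]
force: [0.5, 1.4, 0.0]
finger_gap: 23.7
grip_force: 29.6
wrist rack [([571.4, -185.8, 23.5], 0.95), ([352.9, -182.2, 0.7], 0.7), ([620.4, -159.2, 28.3], 0.24)]
wrist handle_mid [([573.0, -194.5, 116.5], 0.57)]
wrist socket_empty [([525.6, -230.8, 29.1], 0.9), ([811.9, -241.1,
[... 587 characters left out ...]
164.0], 0.58)]
side rack [([572.6, -195.3, 20.4], 0.87), ([812.4, -185.0, 3.7], 0.8), ([348.3, -176.1, -3.5], 0.66)]
side handle_mid [([345.9, -176.0, 64.2], 0.77), ([812.9, -180.0, 86.8], 0.59), ([573.9, -190.8, 121.4], 0.58)]
side socket_empty [([316.9, -197.3, 4.8], 0.98), ([522.2, -230.5, 29.6], 0.87), ([812.8, -242.5, 6.2], 0.73)]
side socket_full [([384.2, -156.8, 3.4], 0.84), ([821.5, -122.2, 2.4], 0.72), ([625.7, -158.3, 26.8], 0.59)]
side vial_black [([623.5, -157.9, 29.6], 0.57)]
side vial_red [([570.1, -200.1, 21.3], 0.67), ([525.0, -168.9, 162.8], 0.56)]
9.38 [ 525.7 -165.7  214.3] yaw -54.14791516607699 z [-0.  0. -1.] gap 24.294850687176037 29.585384130477905 F [-0.3 -0.5 -0.5]
```

View pics/rack_wrist.png

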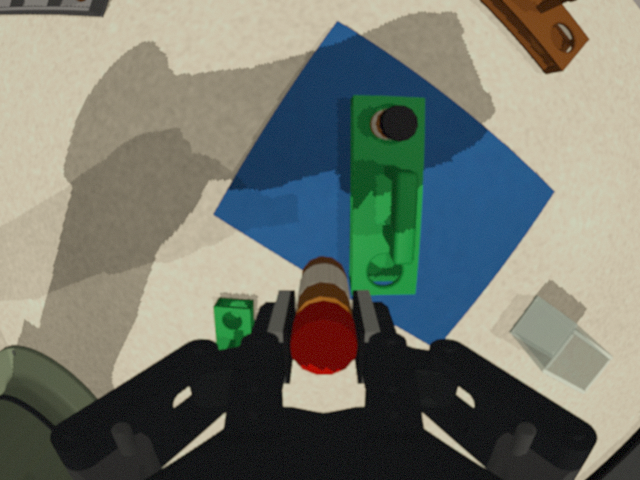

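View pics/r_side_crop.png

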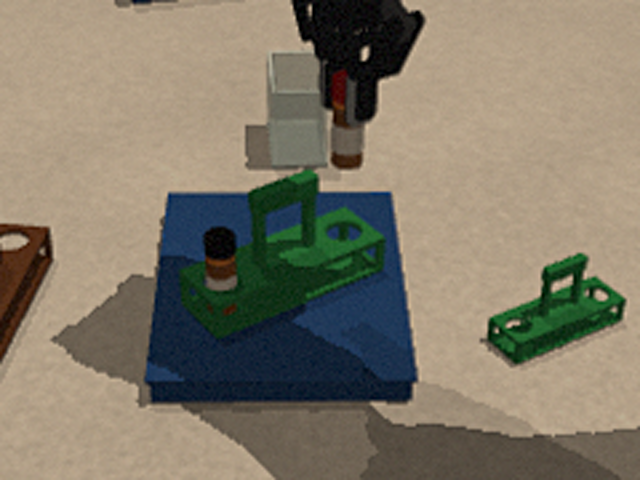

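The rack stands on the notebook, with its empty hole near (384, 269) in the wrist view. The red vial hangs upright in the jaws, with its cap at (324, 340). I'll zoom in on the hole to measure it.

```bash
python3 -c "
from look import *
w=cv2.imread('pics/rack_wrist.png'); s=cv2.imread('pics/rack_side.png')
a=cv2.resize(w[235:305,340:430],None,fx=8,fy=8,interpolation=cv2.INTER_CUBIC)[:, :720]
cv2.imwrite('pics/crop1.png',a)
r=bot.capture('wrist')
for p,z in (((384,269),59),((398,123),100),((324,340),232.7),((404.5,216),127)): print(p,z,hit(r,*p,z,True))
"
```

```text
(384, 269) 59 [ 523.8 -229.2]
(398, 123) 100 [ 618.5 -158.9]
(324, 340) 232.7 [ 526.9 -164.5]
(404.5, 216) 127 [ 572.7 -192.7]
```

View pics/crop1.png

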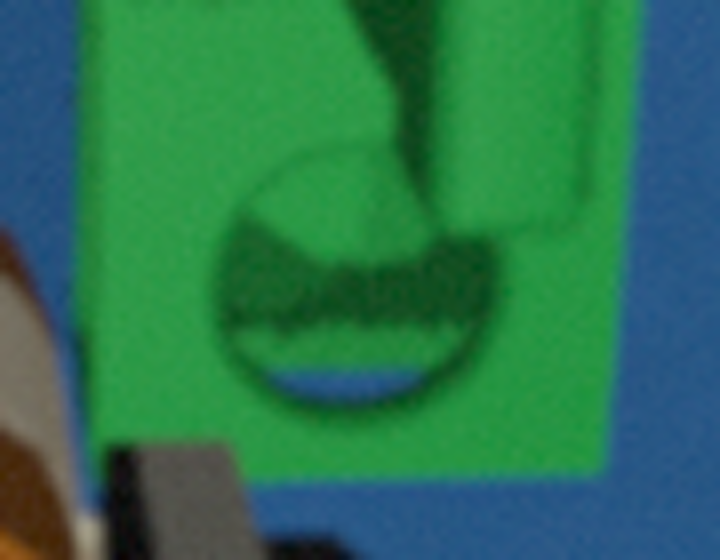

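```bash
python3 -m crank '[[[0,0,0,-0.02,-0.8,0,1],[0,0,0,-0.035,-0.8,0,1],[0,0,0,0,-0.015,-0.3,1],[0,0,0,0,0,-0.7,1],[0,0,0,0,0,-0.7,1]]]'
python3 -m crank '[[[0,0,0,0,0,-0.7,1],[0,0,0,0,0,0,1],[0,0,0,0,0,0,1]]]'
python3 -c "
from look import *
look(['vial_red'],['wrist','scene','side'],'ins')
a=cv2.imread('pics/ins_wrist.png');b=cv2.imread('pics/ins_side.png')[170:270,265:375];c=cv2.imread('pics/ins_scene.png')[160:270,230:340]
f=lambda x:cv2.resize(x,(400,400),interpolation=cv2.INTER_CUBIC)
cv2.imwrite('pics/ins_m.png',np.hstack([f(b),f(c)]))
"
```

```text
t: 10.05
tool_pos: [523.6, -229.5, 145.2]
orientation: [[0.81, 0.586, 0.0], [0.586, -0.81, 0.0], [0.0, -0.0, -1.0]]
force: [0.0, 0.2, -0.6]
finger_gap: 24.0
grip_force: 29.6
t: 10.42
tool_pos: [523.8, -230.3, 119.1]
orientation: [[0.81, 0.586, 0.001], [0.586, -0.81, -0.0], [0.0, 0.001, -1.0]]
force: [0.5, 0.4, -0.7]
finger_gap: 24.0
grip_force: 29.6
wrist vial_red [([523.0, -232.9, 67.4], 0.84)]
scene vial_red [([572.5, 190.0, 2.2], 0.65), ([519.2, -228.5, 68.9], 0.5)]
side vial_red [([522.2, -234.3, 66.4], 0.8)]
10.72 [ 523.7 -230.3  118.9] yaw -54.13912996979957 z [ 0.001 -0.    -1.   ] gap 24.012611142358125 29.61034208536148 F [-0.2  0.2 -0.9]
```

View pics/ins_m.png

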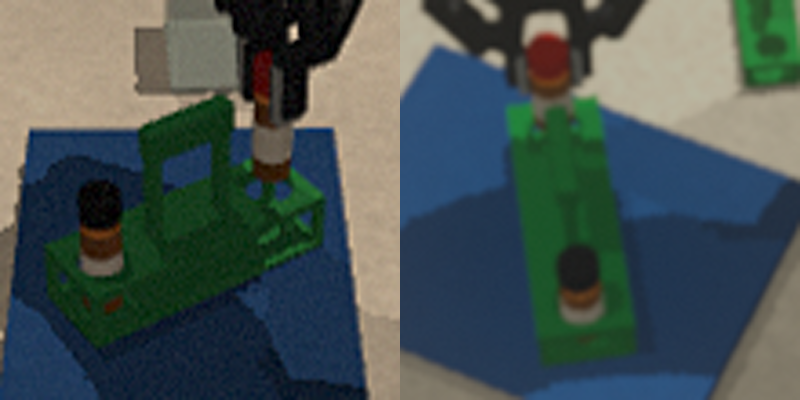

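View pics/ins_wrist.png

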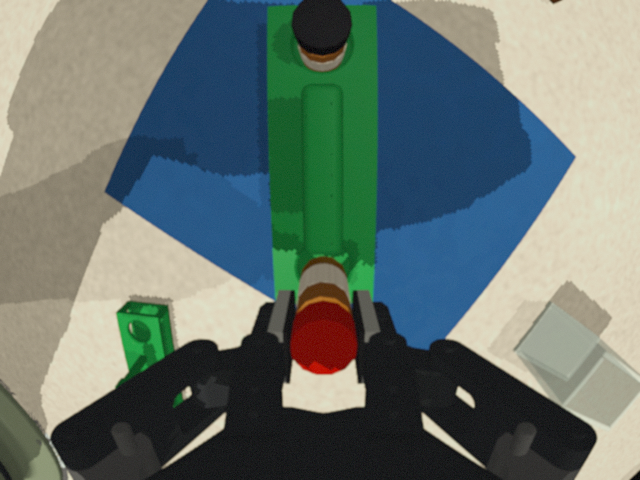

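The vial is hanging straight over the hole and in line with the rack: bar centre at column 322, cap centre at column 324. I'll lower it while watching the force.

```bash
python3 -m crank '[[[0,0,0,0,0,-0.15,1],[0,0,0,0,0,-0.1,1],[0,0,0,0,0,-0.1,1],[0,0,0,0,0,0,1]]]' | egrep 'tool|force'
python3 -c "
from look import *
look(['vial_red','rack','handle_mid','vial_black'],['wrist','scene','side'])"
```

```text
tool_pos: [523.3, -230.3, 103.9]
force: [0.2, 0.1, -0.1]
grip_force: 29.6
wrist vial_red [([522.8, -230.5, 53.5], 0.56)]
wrist rack [([571.5, -187.9, 21.0], 0.61), ([352.6, -181.4, -0.8], 0.56)]
wrist handle_mid [([571.2, -192.5, 112.7], 0.69)]
wrist vial_black [([623.3, -161.9, 25.3], 0.9)]
scene vial_red [([523.4, -225.0, 53.7], 0.51), ([572.9, -470.4, 0.6], 0.28)]
scene rack [([568.7, -189.3, 24.6], 0.87), ([347.4, -174.7, 2.0], 0.86), ([816.1, -182.6, -1.7], 0.85)]
scene handle_mid [([813.0, -179.7, 91.8], 0.63), ([575.9, -192.2, 119.3], 0.53), ([350.9, -174.1, 60.7], 0.45)]
scene vial_black [([621.4, -160.3, 30.0], 0.55)]
side vial_red [([521.8, -231.0, 55.3], 0.64)]
side rack [([811.6, -185.4, 1.5], 0.95), ([570.6, -196.4, 21.3], 0.89), ([348.5, -176.5, 0.3], 0.78)]
side handle_mid [([575.9, -191.3, 119.2], 0.91), ([347.8, -176.9, 66.4], 0.46)]
side vial_black [([623.7, -156.6, 29.1], 0.84), ([521.3, -229.2, 25.7], 0.55)]
11.97 [ 523.5 -230.3  104.3] yaw -54.150956700492394 z [ 0.  0. -1.] gap 24.283691892888083 29.610257148742676 F [-0.3  0.6  0. ]
```

```bash
python3 -m crank '[[[0,0,0,0,0,-0.15,1],[0,0,0,0,0,-0.15,1],[0,0,0,0,0,-0.1,1],[0,0,0,0,0,-0.08,1],[0,0,0,0,0,0,1]]]' | egrep 'tool|force'
python3 -m crank '[[[0,0,0,0,0,-0.04,1],[0,0,0,0,0,0,1],[0,0,0,0,0,0,1]]]' | egrep 'tool|force'
```

```text
tool_pos: [523.4, -230.3, 84.8]
force: [0.3, 0.2, 0.6]
grip_force: 29.6
tool_pos: [523.5, -230.3, 83.6]
force: [-0.5, -0.3, 0.4]
grip_force: 29.6
```

```bash
python3 -m crank '[[[0,0,0,0,0,-0.03,1],[0,0,0,0,0,0,1],[0,0,0,0,0,0,1]]]' | egrep 'tool|force'
python3 -m crank '[[[0,0,0,0,0,-0.03,1],[0,0,0,0,0,0,1],[0,0,0,0,0,0,1]]]' | egrep 'tool|force'
```

```text
tool_pos: [523.5, -230.3, 82.3]
force: [-0.6, 0.0, -0.3]
grip_force: 29.6
tool_pos: [523.7, -230.4, 81.5]
force: [-0.2, 0.9, 8.3]
grip_force: 30.2
```

Contact reads 8 N at the expected height, so the vial is seated. Next I'll release it, rise and check.

```bash
python3 -m crank '[[[0,0,0,0,0,0,0.65],[0,0,0,0,0,0,0.55],[0,0,0,0,0,0,0.4],[0,0,0,0,0,0,0.3],[0,0,0,0,0,0,0.3]]]' | egrep 'tool|force|gap'
python3 -m crank '[[[0,0,0,0,0,0.5,0.3],[0,0,0,0,0,0.9,0.3],[0,0,0,0,0,0.9,0.3],[0,0,0,0,0,0.9,0.3],[0,0,0,0,0,0,0.3]]]' | egrep 'tool|force|gap'
python3 -c "
from look import *
look(['vial_red','rack','handle_mid','vial_black','socket_full'],['wrist','scene','side'],'rel')
f=lambda x:cv2.resize(x,(400,400),interpolation=cv2.INTER_CUBIC)
b=cv2.imread('pics/rel_side.png')[170:270,265:375]
cv2.imwrite('pics/rel_m.png',np.hstack([f(b),cv2.resize(cv2.imread('pics/rel_wrist.png')[0:400,120:520],(400,400))]))
"
```

```text
tool_pos: [523.5, -230.3, 81.1]
force: [0.1, 0.2, -0.1]
finger_gap: 59.9
grip_force: 0.0
tool_pos: [524.5, -230.8, 211.4]
force: [0.1, -0.3, -0.5]
finger_gap: 59.7
grip_force: 0.0
wrist vial_red [([524.1, -234.1, 29.2], 0.88)]
wrist rack [([351.2, -181.1, -1.1], 0.94), ([573.4, -190.4, 22.7], 0.69)]
wrist handle_mid [([573.1, -193.8, 115.4], 0.86), ([351.7, -172.2, 63.1], 0.85)]
wrist vial_black [([620.0, -161.3, 29.2], 0.88)]
wrist socket_full [([387.2, -156.2, 2.9], 0.67), ([621.1, -159.3, 27.9], 0.6)]
scene vial_red [([520.0, -225.7, 27.1], 0.57), ([575.5, 190.9, 3.4], 0.54)]
scene rack [([816.9, -182.1, -2.1], 0.98), ([349.2, -176.7, 1.0], 0.81), ([568.5, -192.7, 24.8], 0.61)]
scene handle_mid [([816.6, -179.9, 89.7], 0.75), ([347.9, -175.2, 62.3], 0.54), ([574.3, -195.9, 120.4], 0.49)]
scene vial_black [([619.7, -162.0, 27.6], 0.73)]
scene socket_full [([385.9, -150.1, -0.6], 0.92), ([822.1, -122.4, 2.4], 0.92), ([620.3, -160.5, 37.7], 0.56)]
side vial_red [([525.1, -232.0, 28.1], 0.82), ([622.3, -157.4, 26.7], 0.18)]
side rack [([348.2, -174.1, -3.6], 0.95), ([570.3, -196.1, 21.6], 0.82), ([813.7, -184.9, 2.9], 0.72)]
side handle_mid [([574.6, -189.0, 122.6], 0.63), ([349.1, -175.7, 64.1], 0.47)]
side vial_black [([619.8, -160.3, 29.9], 0.75)]
side socket_full [([387.4, -152.5, 4.4], 0.86), ([823.9, -124.7, 1.4], 0.81), ([625.3, -160.2, 28.8], 0.69)]
15.88 [ 523.5 -230.3  209.1] yaw -54.1441852498272 z [-0.  0. -1.] gap 59.33302982337366 0.0 F [ 0.   0.5 -0.1]
```

View pics/rel_m.png

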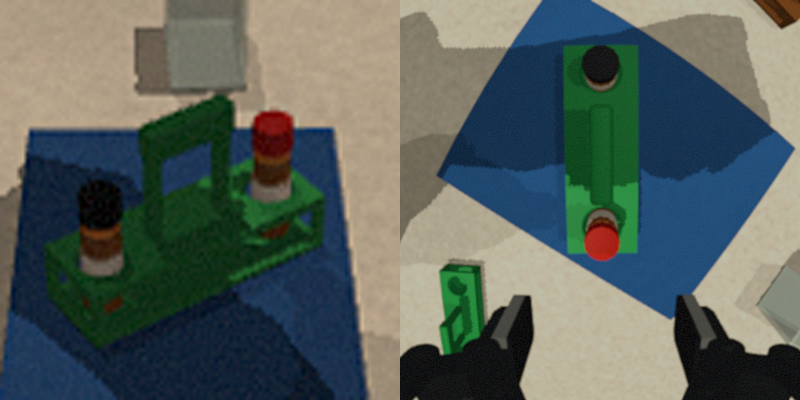

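Both vials now stand upright in the rack: in the left crop red is at (273, 150) and black at (100, 230). Next I'll grip the handle.

```bash
python3 -m crank '[[[0,0,0,0.62,0.46,0,0.3],[0,0,0,0.62,0.46,0,0.3],[0,0,0,0,0,-0.8,0.4],[0,0,0,0,0,-0.8,0.5],[0,0,0,0,0,-0.6,0.5]]]' 70 | egrep 'tool|force|gap'
python3 -m crank '[[[0,0,0,0,0,-0.27,0.5],[0,0,0,0,0,0,0.6],[0,0,0,0,0,0,0.7],[0,0,0,0,0,0,0.75],[0,0,0,0,0,0,0.8]]]' | egrep 'tool|force|gap'
python3 -m crank '[[[0,0,0,0,0,0,0.9],[0,0,0,0,0,0,1],[0,0,0,0,0,0,1],[0,0,0,0,0,0,1],[0,0,0,0,0,0,1]]]' | egrep 'tool|force|gap'
```

```text
tool_pos: [572.8, -193.3, 119.8]
force: [0.7, -0.1, 0.5]
finger_gap: 43.0
grip_force: 0.0
tool_pos: [573.3, -193.5, 110.8]
force: [1.0, 1.0, -0.5]
finger_gap: 17.1
grip_force: 0.0
tool_pos: [573.5, -193.8, 110.8]
force: [1.3, -1.6, 5.5]
finger_gap: 13.0
grip_force: 69.6
```

```bash
python3 -m crank '[[[0,0,0,0,0,0.1,1],[0,0,0,0,0,0.2,1],[0,0,0,0,0,0.2,1],[0,0,0,0,0,0.2,1],[0,0,0,0,0,0.2,1]]]' | egrep 'tool|force|gap'
python3 -m crank '[[[0,0,0,0,0,0.3,1],[0,0,0,0,0,0.4,1],[0,0,0,0,0,0.4,1],[0,0,0,0,0,0.4,1],[0,0,0,0,0,0.4,1]]]' | egrep 'tool|force|gap'
python3 -m crank '[[[0,0,0,0,0,0.3,1],[0,0,0,0,0,0.2,1],[0,0,0,0,0,0.1,1],[0,0,0,0,0,0,1],[0,0,0,0,0,0,1]]]'
python3 -c "
from look import *
look(['rack','socket_full','vial_red','vial_black'],['scene','side'],'lift')
b=cv2.imread('pics/lift_side.png')[100:260,240:400]
cv2.imwrite('pics/lift_m.png',cv2.resize(b,(560,560),interpolation=cv2.INTER_CUBIC))
"
```

```text
tool_pos: [573.1, -193.5, 146.9]
force: [0.8, -0.8, -4.3]
finger_gap: 12.8
grip_force: 68.3
tool_pos: [573.1, -193.5, 223.5]
force: [-0.3, -0.0, -3.1]
finger_gap: 12.6
grip_force: 68.3
t: 19.62
tool_pos: [572.9, -193.4, 245.9]
orientation: [[0.811, 0.586, -0.001], [0.586, -0.811, 0.0], [-0.0, -0.001, -1.0]]
force: [-0.2, 0.6, -3.1]
finger_gap: 12.7
grip_force: 68.3
scene rack [([572.1, -192.2, 159.3], 0.96), ([815.5, -185.0, -0.7], 0.82), ([346.3, -175.3, 2.7], 0.56)]
scene socket_full [([385.2, -154.3, -3.4], 0.92), ([620.2, -163.7, 167.8], 0.8), ([822.0, -125.9, 3.2], 0.62)]
scene vial_red []
scene vial_black [([617.8, -161.3, 163.8], 0.63)]
side rack [([350.0, -174.4, -0.8], 0.68), ([813.2, -183.1, 0.2], 0.58)]
side socket_full [([819.4, -124.3, 3.6], 0.92), ([381.5, -157.7, 4.0], 0.9), ([623.8, -158.0, 166.1], 0.75)]
side vial_red [([519.7, -235.4, 168.4], 0.77), ([573.5, -191.2, 251.9], 0.68), ([578.0, 190.1, 2.4], 0.65)]
side vial_black [([622.5, -160.3, 167.3], 0.78)]
20.12 [ 573.1 -193.5  246.3] yaw -54.149117131912085 z [-0. -0. -1.] gap 12.966926136222915 68.27619910240173 F [-0.9 -0.4 -3.7]
```

View pics/lift_m.png

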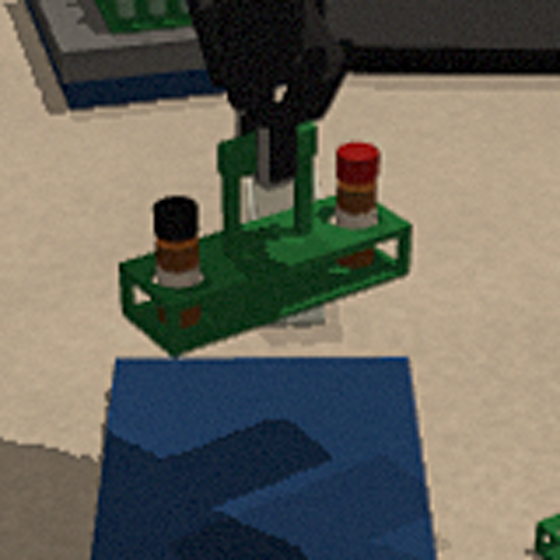

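The rack hangs level about 135 mm above the notebook with both vials in it (black at (175, 240), red at (357, 185)). I'll hold it for more than 3 s, check it and hand in.

```bash
H='holding'; 
python3 -m crank '[[[0,0,0,0,0,0,1],[0,0,0,0,0,0,1],[0,0,0,0,0,0,1],[0,0,0,0,0,0,1],[0,0,0,0,0,0,1]]]' >/dev/null
python3 -m crank '[[[0,0,0,0,0,0,1],[0,0,0,0,0,0,1],[0,0,0,0,0,0,1],[0,0,0,0,0,0,1],[0,0,0,0,0,0,1]]]' >/dev/null
python3 -m crank '[[[0,0,0,0,0,0,1],[0,0,0,0,0,0,1],[0,0,0,0,0,0,1],[0,0,0,0,0,0,1],[0,0,0,0,0,0,1]]]' >/dev/null
python3 -m crank '[[[0,0,0,0,0,0,1],[0,0,0,0,0,0,1],[0,0,0,0,0,0,1],[0,0,0,0,0,0,1],[0,0,0,0,0,0,1]]]' >/dev/null
python3 -m crank '[[[0,0,0,0,0,0,1],[0,0,0,0,0,0,1],[0,0,0,0,0,0,1],[0,0,0,0,0,0,1],[0,0,0,0,0,0,1]]]' >/dev/null
python3 -m crank '[[[0,0,0,0,0,0,1],[0,0,0,0,0,0,1],[0,0,0,0,0,0,1],[0,0,0,0,0,0,1],[0,0,0,0,0,0,1]]]'
python3 -c "
from look import *
look(['vial_red','vial_black'],['side'])
print(bot.job_done())"
```

```text
t: 23.88
tool_pos: [573.1, -193.5, 246.3]
orientation: [[0.811, 0.586, -0.0], [0.586, -0.811, 0.0], [-0.0, -0.0, -1.0]]
force: [0.3, -0.8, -4.7]
finger_gap: 13.1
grip_force: 68.3
side vial_red [([523.8, -236.0, 167.8], 0.69), ([575.8, 191.7, 2.2], 0.31)]
side vial_black [([620.7, -158.4, 167.3], 0.55)]
24.02 [ 573.1 -193.5  246.3] yaw -54.145454654346445 z [-0. -0. -1.] gap 12.868534326421178 68.27903866767883 F [ 1.3  0.1 -3.2]
the job is handed in; nothing more can be done
None
```

The red-capped vial is seated in the green rack, and I handed the job in at 24 s with the rack held level about 135 mm above the notebook, both vials in it, after holding it there for over 4 s.

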